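Work a seized buffing head off its spindle and stow it in the caddy

TASK

The round buffing head has seized on the spindle of the heavy heel buffer, and a straight pull would just lift the whole machine: work the head off by twisting it back and forth while pulling gently, so that the machine stays standing on the counter. Put the head inside the rattan-look caddy and then push the caddy's flap fully shut. Leave the other things on the counter where they are.

Things in the scene. Friction and masses are not known exactly. Their poses are not given: they have to be found in the camera images.
- base: Motor base of the heel buffer: a loose white drum, 120 mm across and 42 mm tall, rubber band round its foot, about 2 kg (weight 19 to 22 N). Origin: centre of its underside, on the counter; z up. From its centre rises a steel neck 28 mm across, then the spindle that carries the head. Its grippy rubber foot keeps it from turning with the head as long as the pull stays under about 15 N.
- spindle (a point): Foot of the steel spindle, on the base's axis at the top of the neck, 58 mm above the counter; the head's underside rests here at the start. The spindle is 17 mm across and 24 mm tall, so the head is clear of it when raised more than 24 mm.
- spindle_pads (a point): Axis of the spindle at the height of four sprung pads, 18 mm above its foot, that press on the head's bore: dry friction of 28 to 44 N, so a straight pull lifts the machine. It acts against the bore's sliding: if each 1.2 rad turn lifts the head only 2 to 3 mm, the pull needed is 6 to 13 N; turning takes 0.3 to 0.5 N m. The pads let go once the head is raised 18 mm.
- head_center (a point): Centre of the loose buffing head (half-way up its axis), 55 mm tall, 70 g: a grey sixteen-sided collar 40 mm across the flats, from 27.5 mm below this point to 6.5 mm above, a rim to 10.5 mm above, then a pale pumice dome 37 mm across. Round blind bore from below, 20 mm wide, 34 mm deep. It may be grasped across the collar in any direction.
- caddy: Brown rattan-look plastic caddy, an open-topped box fixed to the counter, 160 mm (its x) by 170 mm (its y) outside and 65 mm tall, walls and floor 5 mm. Origin: centre of its underside. The flap is hinged along its +x rim, which is turned roughly to the robot's left.
- flap_hinge (a point): Middle of the flap's hinge line, on the caddy's +x rim, 65.5 mm above the counter; the hinge runs along the caddy's y.
- flap_edge (a point): Middle of the flap's free edge, half-way through its thickness. The flap is a flat brown plate, 160 mm from hinge to free edge, 170 mm wide and 8 mm thick, without a handle, 150 g.
- flap (a joint): Opening angle of the flap, rad: 0 shut (lying flat on the rim), 1.57 upright, 1.9 fully open (leaning outward). A stiff hinge (0.2 N m) keeps it where it is left, so it must be pushed all the way down.
- soap_cage: Bystander: loose stainless soap bar cage, 106 x 72 x 38 mm, with a white bar. Origin: centre of its underside.
- lidded_box: Bystander: loose terracotta-glazed ceramic lidded box, 92 x 72 mm, 61 mm tall with its button. Origin: centre of its underside.
- dropper: Bystander: loose compact amber glass dropper bottle, 34 mm across, 90 mm tall. Origin: centre of its underside.
- comb: Bystander: loose black wide comb, 150 x 46 mm, 7 mm thick, lying flat. Origin: middle of its underside.
Mind the look-alikes: they are no part of the job. Of the things that look like the part that bears head_center, the larger one is meant.

How it is judged:
By the outcome, as a careful person would: the job done as asked, in the order asked, and still so for the second after the job is handed in, with the robot touching nothing.
It also fails if it takes over 72 s, if anything falls off the work surface, if the arm or the gripper's body presses on something with over 40 N, if the wrist force passes 120 N, or if a joint passes its speed limit or range.

ROBOT

A 6-joint arm with a two-finger parallel gripper is mounted at the origin on the work surface. World frame = base frame: x ahead of the robot, y to its left, z up, the work surface at z = 0. Lengths are in m, angles in rad, forces in N, time in s.
With the tool pointing down it reaches from about 0.15 to 0.775 m from the base axis. Payload 6.1 kg.
Tool frame: the origin (TCP) lies between the finger pads; the fingertips stand 22 mm ahead of it and the grasp point (between the pads) lies 3 mm ahead of it (robot.tcp_to_tips is the y of the fingertips in the tool frame, in m); y points along the fingers, x is the direction in which the jaws open and shut, and the axes are right-handed (so a half turn about y gives the same grasp; the last joint's range is limited). The gripper opens to 85 mm and grips with 20 to 120 N. Pads are 22 mm wide; open, the fingers measure 114 mm over their backs; the gripper's body (76 mm by 85 mm) begins 54 mm behind the grasp point. The pads swing forward as they close: fully open they stand 13 mm farther back than shut.
Start: joints at [1.313, 0.126, -0.04, 1.405, 0, 1.571], TCP at [0.134, 0.508, 0.253] pointing down, gripper open.
Joint ranges: [-2.72, 2.72], [-0.95, 1.95], [-1.27, 1.35], [-1.78, 2.02], [-1.46, 1.47], [-3.14, 3.14]. Speed limits (rad/s): [2.39, 2.39, 3.01, 3.14, 3.14, 3.14].

INTERFACE

Orientations are given as a unit quaternion [w, x, y, z].
In Python, from rig import robot, snapshot, camera_info, models gives the robot as it stands.
- The arm moves only by the tool send_rows, never from a script. Its argument "rows" is a list of rows, each a list of 5 numbers: the shift along the tool's x, y, z in mm, then the turn about the tool's y in degrees, then the finger opening in mm, from 0 to 85.4. A call has 1 to 12 rows; each row is the pose to reach, as a shift and turn from the pose measured when the call began, along the tool's axes at that moment; what a row does not reach only later rows make up. A row lasts 1/10 s, in which the tool goes at most 50 mm and 8.59 degrees, less where a joint would pass 70% of its speed; a pose out of reach is approached as far as the arm can. A call with a gripper value outside its range is refused whole. The fingers move at their own pace and stop on an object; "newtons" is the grip in N (left out, the last holds). Time passes only in rows, so rows that repeat a pose let the fingers close. It gives the time, the measured TCP pose, the force and the opening at its end, in the units of the state.
- robot.sense(): the state, without advancing time (a new reading comes with each control period).
- snapshot(name): name is "scene" or "top" or "wrist"; returns the picture (400x640x3 uint8, red, green, blue); there is no depth.
- camera_info(name): a dict with "camera_matrix" (3x3 intrinsics, pixels), "eye" and "orientation" of the camera in the world. Camera axes: x right, y down, z forward; pixel columns grow to the right and rows downward; lengths in m; the calibration is good to about 2 mm. The wrist camera is an equidistant fisheye: a pixel r from the principal point sees the ray r / f radians off the axis. A picture is of the moment at which its call begins: read the wrist's pose just before it. camera_info takes no time and is no camera call; for the wrist camera it gives the pose at the moment of the call.
- robot.sign_off(): hands the job in, once; it reports no verdict.
Trained networks look in the newest picture that a camera, given by its name, has taken for a name from the list of things; names that differ only in an ending like _2 or _b are one class to them, and where a whole thing is asked for, a point or a joint stands for the part that bears it (a point fixed in the world has none). Each returns a list of dicts, best first, with "score" (0 to 1); they miss things now and then, are a little off and sometimes report something else, mostly with a low value. They report only what shows in the picture. A call takes as long as a camera call. They do not tell look-alikes from the thing itself.
- models.spot_in(camera, thing): "rect" ([left, top, right, bottom] in pixels, round what is visible of it).
- models.landmark_of(camera, thing): "centre" ([row, column] in pixels: a listed point, or the origin of a listed thing).
The state is a dict: "clock": time; "joint_pos": joint angles; "joint_velocities": joint speeds; "effort": joint torques, N m; "position": TCP position; "tcp_rot": TCP orientation; "wrist_force": force on the tool from outside, world axes, zero at the start; "torque": the same for the moment, N m; "width": opening from 0.0 (shut) to 1.0 (fully open).
Only numpy, scipy, OpenCV 4.12 (cv2) and the standard library are available. Lean on these libraries where they do the work, as an engineer would, in place of code of your own. Each camera call takes 0.05 s, during which the arm holds its last target.

## Working session

There is one attempt and no reset: what is moved stays moved. The work goes in short steps, Python scripts to look and compute and a tool call to move; the robot and the scene stay as the last step left them, time stands still between calls to the robot, and variables do not carry over. Pictures are saved under pics/ and viewed, and the job is handed in when it is done.

Besides the shell and the picture viewer there is one more tool, called after "Emit:" by a JSON object that holds its "method" and its "body". send_rows: Moves the arm, as the interface text tells. Its arguments: {"type":"object","properties":{"rows":{"type":"array"},"newtons":{"type":"number"}},"required":["rows"]}

```bash
ls; mkdir -p pics
python3 - <<'E'
from rig import robot, snapshot, camera_info, models
import cv2,numpy as np
s=robot.sense();print({k:np.round(v,3).tolist() for k,v in s.items()})
for n in ["scene","top","wrist"]:
    im=snapshot(n);cv2.imwrite(f"pics/{n}0.png",im[:,:,::-1]); c=camera_info(n);print(n,{k:np.round(v,4).tolist() if not isinstance(v,str) else v for k,v in c.items()})
    if n!="wrist":
        for t in ["base","head_center","spindle","caddy","flap_hinge","flap_edge","soap_cage","lidded_box","dropper","comb"]:
            try:
                print(t,[(np.round(d["centre"]).tolist(),round(d["score"],2)) for d in models.landmark_of(n,t)][:3])
            except Exception as e: print(t,e)
print(robot.sense()["clock"])
E
```

```text
pics
{'clock': 0.0, 'joint_pos': [1.313, 0.126, -0.041, 1.405, 0.0, 1.571], 'joint_velocities': [-0.001, 0.0, 0.0, 0.0, -0.0, 0.001], 'effort': [0.003, -43.592, 35.292, 0.017, 0.0, -0.0], 'position': [0.134, 0.507, 0.253], 'tcp_rot': [-0.56, 0.56, 0.431, -0.432], 'wrist_force': [0.021, -0.318, 0.659], 'torque': [0.007, 0.021, -0.041], 'width': 1.002}
scene {'camera_matrix': [[375.7633, 0.0, 315.9545], [0.0, 375.7633, 204.3756], [0.0, 0.0, 1.0]], 'eye': [0.8442, 0.39, 0.8106], 'orientation': [-0.0851, 0.2714, 0.9123, -0.2946]}
base [([199.0, 353.0], 0.94)]
head_center [([219.0, 313.0], 0.74), ([182.0, 356.0], 0.67)]
spindle [([188.0, 354.0], 0.88)]
caddy [([286.0, 403.0], 0.96)]
flap_hinge [([302.0, 431.0], 0.61)]
flap_edge [([265.0, 450.0], 0.7)]
soap_cage [([165.0, 300.0], 0.85)]
lidded_box [([202.0, 268.0], 0.74)]
dropper [([266.0, 291.0], 0.54)]
comb [([126.0, 270.0], 0.89)]
top {'camera_matrix': [[429.3328, 0.0, 319.7422], [0.0, 429.3328, 199.2194], [0.0, 0.0, 1.0]], 'eye': [0.4562, -0.0688, 1.3161], 'orientation': [0.0358, -0.7025, 0.7105, -0.0175]}
base [([238.0, 325.0], 0.97), ([172.0, 363.0], 0.62)]
head_center [([235.0, 327.0], 0.47), ([192.0, 330.0], 0.38)]
spindle [([238.0, 328.0], 0.74)]
caddy [([222.0, 244.0], 0.7)]
flap_hinge [([218.0, 212.0], 0.95)]
flap_edge [([214.0, 193.0], 0.97), ([236.0, 327.0], 0.51)]
soap_cage [([220.0, 387.0], 0.97)]
lidded_box [([169.0, 363.0], 0.77), ([234.0, 326.0], 0.49)]
dropper [([161.0, 301.0], 0.66)]
comb [([223.0, 450.0], 0.82)]
wrist {'camera_matrix': [[309.7069, 0.0, 318.6786], [0.0, 309.7069, 201.9916], [0.0, 0.0, 1.0]], 'eye': [0.0644, 0.5264, 0.3734], 'orientation': [0.1127, 0.7843, 0.6038, 0.0872]}
1.15
```

View pics/scene0.png

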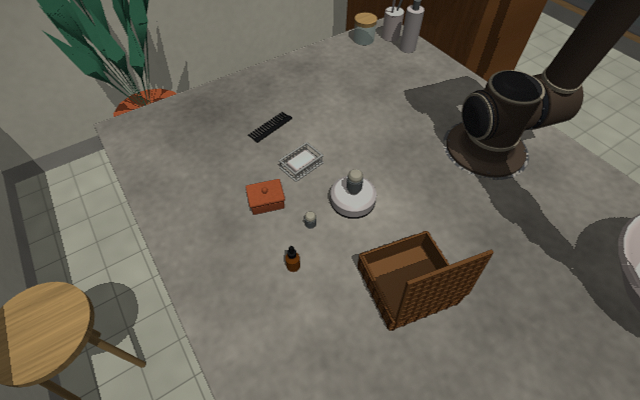

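View pics/top0.png

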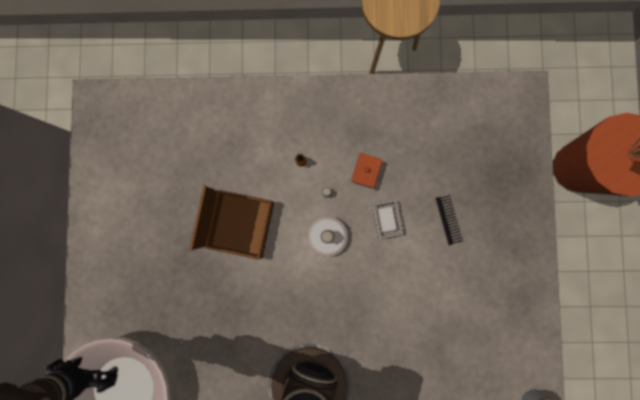

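View pics/wrist0.png

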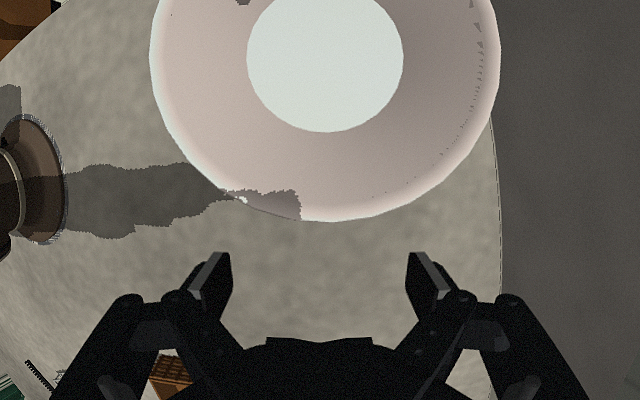

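The scene picture shows the buffer at about (353,190) and the small look-alike head at (310,219). The caddy with its flap up is at about (415,280). The top picture shows the buffer at (328,236), the look-alike at (327,192) and the caddy at (238,223) with its flap at the left. The wrist picture shows only a basin under the gripper.

```bash
cat > h.py <<'E'
from rig import robot, snapshot, camera_info, models
import cv2,numpy as np
from scipy.spatial.transform import Rotation as R
def rot(q): return R.from_quat([q[1],q[2],q[3],q[0]])
def ray(n,rc,ci=None):
    c=ci or camera_info(n);K=np.array(c["camera_matrix"])
    x=(rc[1]-K[0,2])/K[0,0];y=(rc[0]-K[1,2])/K[1,1]
    if n=="wrist":
        r=np.hypot(x,y);d=np.array([x/r*np.sin(r),y/r*np.sin(r),np.cos(r)]) if r>1e-9 else np.array([0,0,1.])
    else: d=np.array([x,y,1]);d/=np.linalg.norm(d)
    return np.array(c["eye"]),rot(c["orientation"]).apply(d)
def proj(n,p,ci=None):
    c=ci or camera_info(n);K=np.array(c["camera_matrix"])
    v=rot(c["orientation"]).inv().apply(np.array(p)-np.array(c["eye"]))
    if n=="wrist":
        t=np.arctan2(np.hypot(v[0],v[1]),v[2]);u=v[:2]/np.hypot(v[0],v[1])*t
    else: u=v[:2]/v[2]
    return np.array([K[1,1]*u[1]+K[1,2],K[0,0]*u[0]+K[0,2]]) # row,col
def atz(n,rc,z,ci=None):
    e,d=ray(n,rc,ci);return e+d*(z-e[2])/d[2]
def tri(l):
    A=np.zeros((3,3));b=np.zeros(3)
    for n,rc in l:
        e,d=ray(n,rc);M=np.eye(3)-np.outer(d,d);A+=M;b+=M@e
    return np.linalg.solve(A,b)
def tool(p):  # world point -> tool coords rel. to current pose, mm
    s=robot.sense();return 1000*rot(s["tcp_rot"]).inv().apply(np.array(p)-np.array(s["position"]))
E
python3 - <<'E'
from h import *
np.set_printoptions(precision=4,suppress=True)
T={}
zs={"base":0,"head_center":.0855,"spindle":.058,"caddy":0,"flap_hinge":.0655,"flap_edge":None,"soap_cage":0,"lidded_box":0,"dropper":0,"comb":0}
S=dict(scene={},top={})
for n in S:
    snapshot(n)
    for t in zs:
        S[n][t]=[d["centre"] for d in models.landmark_of(n,t)]
for t in zs:
    for n in S:
        for c in S[n][t][:2]: print(t,n,np.round(c,1), atz(n,c,zs[t]) if zs[t] is not None else "")
    if S["scene"][t] and S["top"][t]: print("   tri",tri([("scene",S["scene"][t][0]),("top",S["top"][t][0])]))
print(rot(robot.sense()["tcp_rot"]).as_matrix())
E
```

```text
base scene [200.9 352.6] [ 0.4414 -0.0564  0.    ]
base scene [166.6 301.7] [ 0.491  -0.2346  0.    ]
base top [235.8 325.7] [ 0.4435 -0.0523  0.    ]
   tri [ 0.4439 -0.0528  0.006 ]
head_center scene [183.  354.7] [ 0.4469 -0.0508  0.0855]
head_center scene [180.2 352.8] [ 0.4456 -0.0606  0.0855]
head_center top [221.  446.5] [ 0.4827 -0.3972  0.0855]
head_center top [235.6 326.3] [ 0.4448 -0.0551  0.0855]
   tri [ 0.409  -0.3059 -0.0878]
spindle scene [185.4 353.9] [ 0.4383 -0.0623  0.058 ]
spindle top [236.1 326.8] [ 0.4431 -0.0562  0.058 ]
   tri [ 0.4433 -0.0564  0.0676]
caddy scene [285.4 404.1] [0.4852 0.2027 0.    ]
caddy top [224.  244.7] [0.4821 0.1964 0.    ]
   tri [ 0.4815  0.1994 -0.0104]
flap_hinge scene [302.7 428.6] [0.4972 0.2742 0.0655]
flap_hinge top [215.5 211.9] [0.5068 0.28   0.0655]
flap_hinge top [219.1 388.1] [ 0.4905 -0.2346  0.0655]
   tri [0.5055 0.2761 0.082 ]
flap_edge scene [266.  449.1] 
flap_edge scene [305.  429.3] 
flap_edge top [216.  199.4] 
   tri [0.4985 0.2688 0.2256]
soap_cage scene [167.8 297.1] [ 0.5044 -0.2379  0.    ]
soap_cage top [220. 388.] [ 0.4896 -0.2429  0.    ]
   tri [ 0.4938 -0.2478 -0.0166]
lidded_box scene [201.  268.6] [ 0.6295 -0.1793  0.    ]
lidded_box scene [263.5 450.4] [ 0.3563  0.2205 -0.    ]
lidded_box top [235.6 325.2] [ 0.4441 -0.0508  0.    ]
lidded_box top [171.9 364. ] [ 0.6385 -0.1726  0.    ]
   tri [ 0.5474 -0.0885  0.0786]
dropper scene [267.  292.7] [0.6756 0.0227 0.    ]
dropper top [160.1 298.6] [0.6781 0.029  0.    ]
   tri [0.6771 0.0278 0.0103]
comb scene [128.5 270.8] [ 0.4885 -0.4212  0.    ]
comb top [218.5 449.1] [ 0.4921 -0.4281  0.    ]
   tri [ 0.4894 -0.4272 -0.0037]
[[ 0.2549 -0.     -0.967 ]
 [ 0.967  -0.      0.2549]
 [-0.0001 -1.      0.    ]]
```

Emit:
{"method": "send_rows", "body": {"rows": [[-40, -10, -40, 0, 85], [-75, -20, -72, 0, 85], [-110, -20, -105, 0, 85], [-145, -20, -138, 0, 85], [-180, -20, -172, 0, 85], [-215, -20, -205, 0, 85], [-250, -20, -239, 0, 85], [-285, -20, -272, 0, 85], [-320, -20, -305, 0, 85], [-355, -20, -339, 0, 85], [-390, -20, -372, 0, 85], [-425, -10, -406, 0, 85]]}}

```text
clock: 3.45
position: [0.4192, -0.009, 0.2646]
tcp_rot: [-0.56, 0.561, 0.432, -0.431]
wrist_force: [1.1, 1.3, -0.4]
width: 0.993
```

Emit:
{"method": "send_rows", "body": {"rows": [[-20, 5, -18, 0, 85], [-40, 5, -37, 0, 85], [-40, 5, -37, 0, 85]]}}

```text
clock: 3.75
position: [0.4458, -0.0595, 0.259]
tcp_rot: [-0.56, 0.562, 0.431, -0.43]
wrist_force: [-0.1, 1.0, 0.1]
width: 0.997
```

Run:
```python
from h import *
np.set_printoptions(precision=4,suppress=True)
s=robot.sense();print({k:np.round(v,3).tolist() for k,v in s.items()})
im=snapshot("wrist");cv2.imwrite("pics/w1.png",im[:,:,::-1])
for t,z in [("base",0),("head_center",.0855),("spindle",.058)]:
    for d in models.landmark_of("wrist",t): print(t,np.round(d["centre"]),round(d["score"],2),atz("wrist",d["centre"],z))
    for d in models.spot_in("wrist",t): print(t,np.round(d["rect"]),round(d["score"],2))
```

```text
{'clock': 3.75, 'joint_pos': [-0.133, -0.018, -0.18, 1.406, -0.0, 0.13], 'joint_velocities': [0.048, -0.032, -0.019, 0.021, 0.022, 0.04], 'effort': [-1.242, -33.446, 35.847, -0.343, -0.17, -0.303], 'position': [0.446, -0.059, 0.259], 'tcp_rot': [-0.56, 0.562, 0.431, -0.43], 'wrist_force': [-0.061, 1.002, 0.097], 'torque': [0.012, 0.012, 0.001], 'width': 0.997}
base [167. 320.] 0.75 [ 0.4404 -0.0532  0.    ]
base [267. 120. 370. 220.] 0.85
head_center [273. 345.] 0.79 [ 0.5441 -0.0524  0.0855]
head_center [184. 316.] 0.58 [ 0.4412 -0.0579  0.0855]
head_center [294. 161. 339. 205.] 0.71
head_center [336. 252. 356. 281.] 0.6
spindle [264. 122. 373. 227.] 0.88
spindle [571. 100. 640. 264.] 0.39
```

View pics/w1.png

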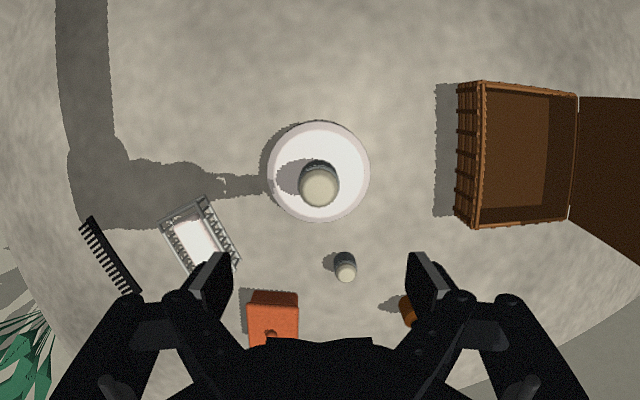

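The wrist picture shows the white drum centred near (col 318, row 171) with the head's dome at about (319,187) on it. The look-alike is at (345,267) and the caddy is open at the right.

Run:
```python
from h import *
np.set_printoptions(precision=4,suppress=True)
print(atz("wrist",[187,319.5],.10),atz("wrist",[171,318.5],.035))
p=np.array([.4425,-.0565])
ci=camera_info("wrist")
im=cv2.imread("pics/w1.png")
for z,r,c in [(.042,.06,(0,0,255)),(.0965,.0185,(0,255,0)),(.003,.06,(255,0,0))]:
    for a in np.linspace(0,6.28,60):
        q=proj("wrist",[p[0]+r*np.cos(a),p[1]+r*np.sin(a),z],ci);cv2.circle(im,(int(round(q[1])),int(round(q[0]))),0,c,-1)
cv2.imwrite("pics/w1o.png",cv2.resize(im[100:240,230:410],None,fx=4,fy=4,interpolation=cv2.INTER_NEAREST))
print(tool([*p,.082]), robot.sense()["position"])
```

```text
[ 0.4413 -0.0539  0.1   ] [ 0.4385 -0.054   0.035 ]
[ -0.9265 177.9162   2.4384] [ 0.4444 -0.0562  0.2599]
```

View pics/w1o.png

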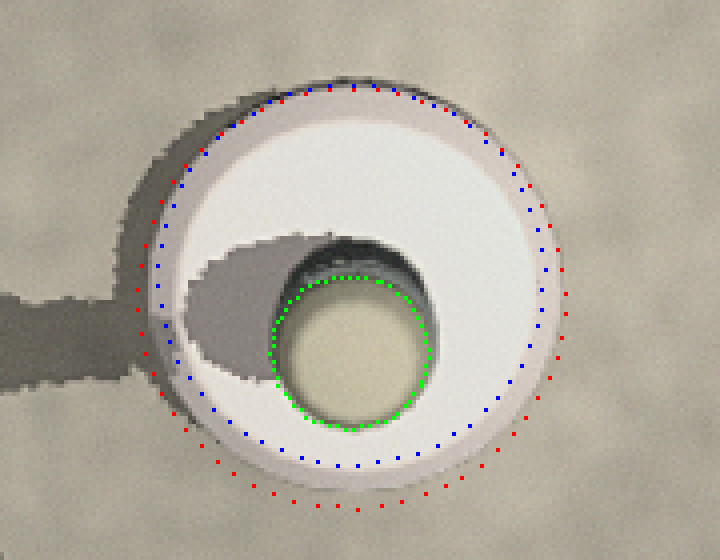

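Emit:
{"method": "send_rows", "body": {"rows": [[0, 35, 2.5, 0, 85], [0, 70, 2.5, 0, 85], [0, 100, 2.5, 0, 85], [0, 100, 2.5, 0, 85], [0, 100, 2.5, 0, 85]]}}

```text
clock: 4.6
position: [0.4422, -0.0551, 0.1606]
tcp_rot: [-0.559, 0.56, 0.433, -0.431]
wrist_force: [0.7, -0.6, 0.3]
width: 0.995
```

Run:
```python
from h import *
np.set_printoptions(precision=4,suppress=True)
ci=camera_info("wrist")
im=snapshot("wrist")[:,:,::-1].copy();cv2.imwrite("pics/w2.png",im)
print(robot.sense()["position"])
p=np.array([.442,-.0555])
for z,r,c in [(.0965,.0185,(0,255,0)),(.058,.02,(255,0,0)),(.092,.02,(0,0,255))]:
    for a in np.linspace(0,6.28,90):
        q=proj("wrist",[p[0]+r*np.cos(a),p[1]+r*np.sin(a),z],ci);cv2.circle(im,(int(round(q[1])),int(round(q[0]))),0,c,-1)
cv2.imwrite("pics/w2o.png",im)
print(tool([*p,.079]))
```

```text
[ 0.443  -0.0553  0.1615]
[-0.5621 82.4966  1.3447]
```

View pics/w2o.png

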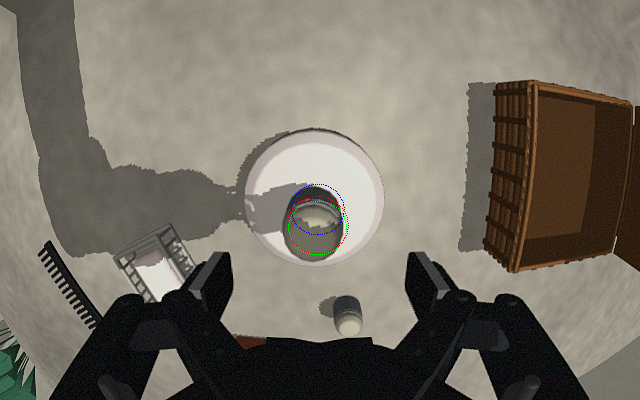

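Run:
```python
import cv2
im=cv2.imread("pics/w2o.png");cv2.imwrite("pics/w2z.png",cv2.resize(im[115:275,230:400],None,fx=4,fy=3.7*4/3.7,interpolation=cv2.INTER_NEAREST)[:600])
im=cv2.imread("pics/w2.png");cv2.imwrite("pics/w2y.png",cv2.resize(im[160:275,260:370],None,fx=5,fy=5,interpolation=cv2.INTER_NEAREST))
```

```text
(no output)
```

View pics/w2y.png

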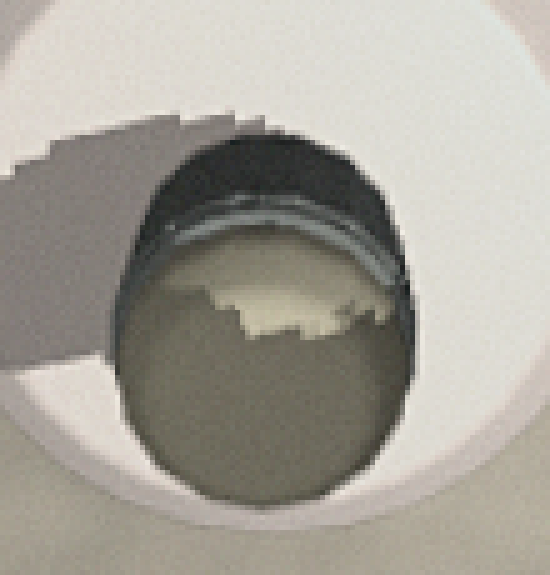

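View pics/w2z.png

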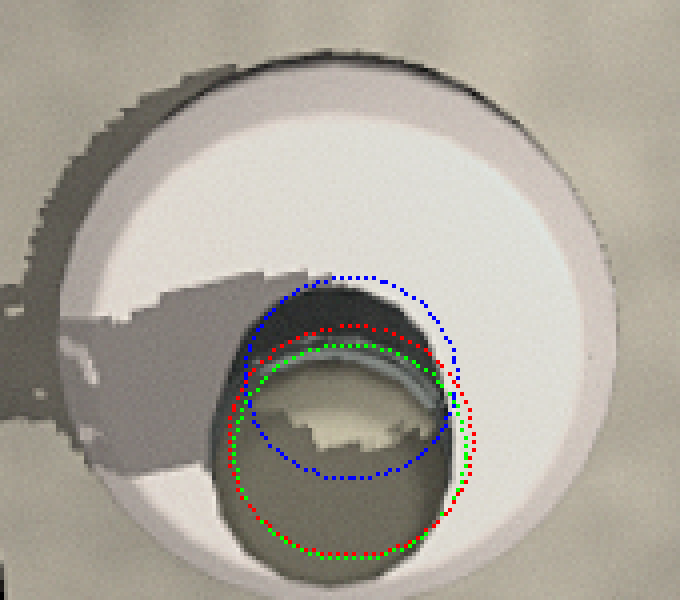

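The enlarged crops show the head about 5 px left of and 2 px lower than my prediction. That puts it at about -3.5 mm in tool x and 0 in tool z.

Emit:
{"method": "send_rows", "body": {"rows": [[-3.5, 0, -0.3, 0, 85], [-3.5, 25, -0.3, 0, 85], [-3.5, 50, -0.3, 0, 85], [-3.5, 70, -0.3, 0, 85], [-3.5, 82, -0.3, 0, 85], [-3.5, 82, -0.3, 0, 85], [-3.5, 82, -0.3, 0, 85]]}}

```text
clock: 5.35
position: [0.4435, -0.0589, 0.0806]
tcp_rot: [-0.558, 0.561, 0.434, -0.43]
wrist_force: [-0.5, -0.0, 0.0]
width: 0.998
```

Run:
```python
from h import *
im=snapshot("wrist")[:,:,::-1].copy();cv2.imwrite("pics/w3.png",im)
im2=snapshot("scene")[:,:,::-1].copy();cv2.imwrite("pics/s3.png",cv2.resize(im2[140:260,270:430],None,fx=4,fy=4))
print(robot.sense()["position"],robot.sense()["wrist_force"])
```

```text
[ 0.44384947 -0.05892523  0.08086929] [ 0.0840583  -0.17903194 -0.14796518]
```

View pics/w3.png

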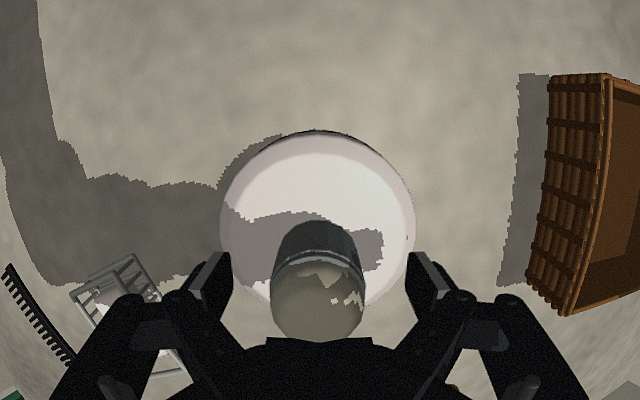

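View pics/s3.png

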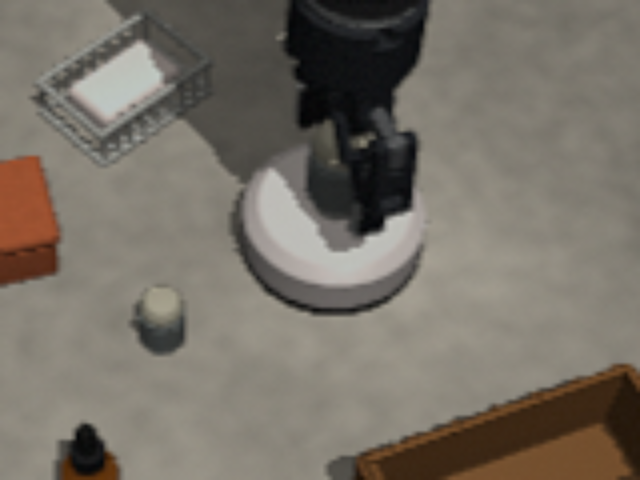

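The wrist picture shows the head centred between the fingers at column 318. The scene picture shows the fingers straddling the collar.

Run:
```python
from h import *
np.set_printoptions(precision=4,suppress=True)
ci=camera_info("wrist");im=cv2.imread("pics/w3.png")
s=robot.sense();print(s["position"])
for p,col in [((.4424,-.0588),(0,0,255)),((.4439,-.0588),(0,255,0))]:
  for z,r in [(.058,.02),(.092,.02),(.096,.0205)]:
    for a in np.linspace(0,6.28,120):
        q=proj("wrist",[p[0]+r*np.cos(a),p[1]+r*np.sin(a),z],ci);cv2.circle(im,(int(round(q[1])),int(round(q[0]))),0,col,-1)
cv2.imwrite("pics/w3z.png",cv2.resize(im[200:345,250:390],None,fx=4,fy=4,interpolation=cv2.INTER_NEAREST))
```

```text
[ 0.4438 -0.0589  0.0809]
```

View pics/w3z.png

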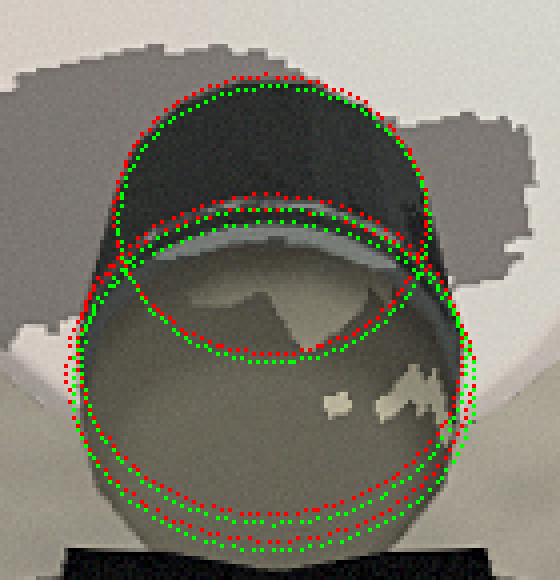

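The overlay fits with tool z within about 0.5 mm, so I'm going down 2 mm and gripping.

Emit:
{"method": "send_rows", "body": {"rows": [[0, 2, 0, 0, 85], [0, 2, 0, 0, 40], [0, 2, 0, 0, 30], [0, 2, 0, 0, 30], [0, 2, 0, 0, 30], [0, 2, 0, 0, 30], [0, 2, 0, 0, 30], [0, 2, 0, 0, 30]], "newtons": 80}}

```text
clock: 6.25
position: [0.4437, -0.0597, 0.0794]
tcp_rot: [-0.558, 0.562, 0.434, -0.43]
wrist_force: [-2.9, -2.4, 4.7]
width: 0.455
```

Run:
```python
from h import *
s=robot.sense();print({k:np.round(v,3).tolist() for k,v in s.items() if k!="effort"})
```

```text
{'clock': 6.25, 'joint_pos': [-0.133, 0.038, -0.525, 1.0, -0.001, 0.124], 'joint_velocities': [-0.0, -0.0, -0.001, 0.001, 0.0, 0.0], 'position': [0.444, -0.06, 0.079], 'tcp_rot': [-0.558, 0.562, 0.434, -0.43], 'wrist_force': [-2.943, -2.404, 4.707], 'torque': [-0.639, 0.514, 0.004], 'width': 0.455}
```

Emit:
{"method": "send_rows", "body": {"rows": [[0, 0, 0, 8.5, 30], [0, -0.3, 0, 17, 30], [0, -0.6, 0, 25.5, 30], [0, -0.9, 0, 34, 30], [0, -1.1, 0, 25.5, 30], [0, -1.4, 0, 17, 30], [0, -1.7, 0, 8.5, 30], [0, -2.0, 0, 0, 30], [0, -2.3, 0, -8.5, 30], [0, -2.6, 0, -17, 30], [0, -2.9, 0, -25.5, 30], [0, -3.2, 0, -34, 30]]}}

```text
clock: 7.45
position: [0.4436, -0.0593, 0.0818]
tcp_rot: [-0.405, 0.41, 0.579, -0.577]
wrist_force: [2.9, 1.1, -7.4]
width: 0.452
```

Run:
```python
from h import *
s=robot.sense();print({k:np.round(v,3).tolist() for k,v in s.items() if k!="effort"})
im=snapshot("wrist")[:,:,::-1].copy();cv2.imwrite("pics/w4.png",im)
im2=snapshot("scene")[:,:,::-1].copy();cv2.imwrite("pics/s4.png",cv2.resize(im2[140:260,270:430],None,fx=4,fy=4))
s=robot.sense();print(s["wrist_force"],s["position"])
```

```text
{'clock': 7.45, 'joint_pos': [-0.133, 0.036, -0.521, 1.007, -0.0, -0.475], 'joint_velocities': [0.002, -0.004, 0.005, 0.006, 0.002, -1.47], 'position': [0.444, -0.059, 0.082], 'tcp_rot': [-0.405, 0.41, 0.579, -0.577], 'wrist_force': [2.886, 1.069, -7.443], 'torque': [0.37, -0.647, -0.424], 'width': 0.452}
[ 2.80361475  2.79832563 -5.89842473] [ 0.44365017 -0.05927905  0.08197544]
```

View pics/w4.png

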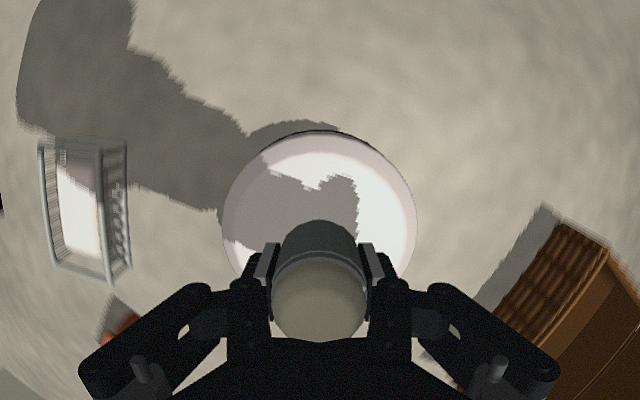

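View pics/s4.png

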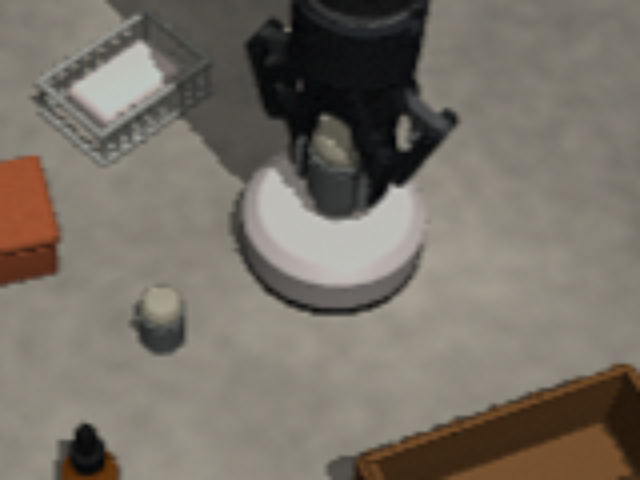

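Emit:
{"method": "send_rows", "body": {"rows": [[0, -0.4, 0, 8.5, 30], [0, -0.8, 0, 17, 30], [0, -1.2, 0, 25.5, 30], [0, -1.6, 0, 34, 30], [0, -2.0, 0, 42.5, 30], [0, -2.3, 0, 51, 30], [0, -2.6, 0, 59.5, 30], [0, -2.9, 0, 68, 30], [0, -3.1, 0, 59.5, 30], [0, -3.4, 0, 51, 30], [0, -3.7, 0, 42.5, 30], [0, -4.0, 0, 34, 30]]}}

```text
clock: 8.75
position: [0.4436, -0.0598, 0.0855]
tcp_rot: [-0.557, 0.562, 0.434, -0.431]
wrist_force: [3.1, -1.7, -6.8]
width: 0.448
```

Emit:
{"method": "send_rows", "body": {"rows": [[0, -0.5, 0, -8.5, 30], [0, -0.9, 0, -17, 30], [0, -1.3, 0, -25.5, 30], [0, -1.6, 0, -34, 30], [0, -1.8, 0, -25.5, 30], [0, -2.1, 0, -17, 30], [0, -2.4, 0, -8.5, 30], [0, -2.7, 0, 0, 30], [0, -3.0, 0, 8.5, 30], [0, -3.3, 0, 17, 30], [0, -3.6, 0, 25.5, 30], [0, -3.9, 0, 34, 30]]}}

```text
clock: 9.95
position: [0.4433, -0.0602, 0.0888]
tcp_rot: [-0.661, 0.665, 0.248, -0.245]
wrist_force: [1.5, -1.7, -6.9]
width: 0.45
```

Run:
```python
from h import *
s=robot.sense();print({k:np.round(v,3).tolist() for k,v in s.items() if k!="effort"})
im2=snapshot("scene")[:,:,::-1].copy();cv2.imwrite("pics/s5.png",cv2.resize(im2[140:260,270:430],None,fx=4,fy=4))
```

```text
{'clock': 9.95, 'joint_pos': [-0.133, 0.032, -0.509, 1.024, -0.003, 0.724], 'joint_velocities': [-0.001, -0.002, 0.002, 0.009, 0.0, 1.471], 'position': [0.443, -0.06, 0.089], 'tcp_rot': [-0.661, 0.665, 0.248, -0.245], 'wrist_force': [1.478, -1.664, -6.91], 'torque': [-0.414, -0.303, 0.284], 'width': 0.45}
```

View pics/s5.png

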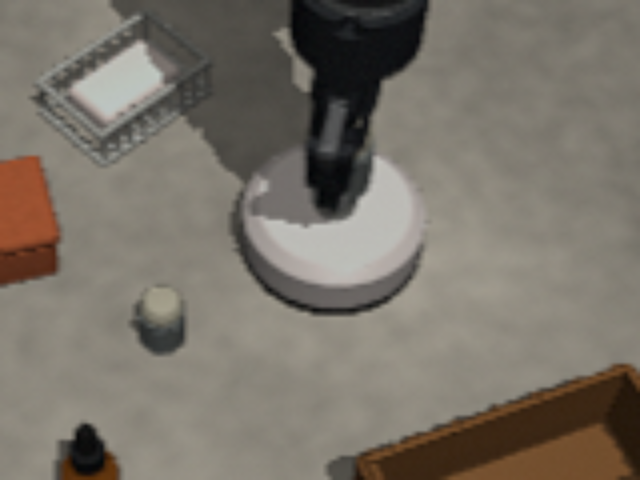

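The drum is unmoved and the tool is 9.4 mm up at about 7 N of pull, so I'm continuing the same way.

Emit:
{"method": "send_rows", "body": {"rows": [[0, -0.5, 0, -8.5, 30], [0, -0.9, 0, -17, 30], [0, -1.3, 0, -25.5, 30], [0, -1.7, 0, -34, 30], [0, -2.0, 0, -42.5, 30], [0, -2.3, 0, -51, 30], [0, -2.6, 0, -59.5, 30], [0, -2.9, 0, -68, 30], [0, -3.1, 0, -59.5, 30], [0, -3.4, 0, -51, 30], [0, -3.7, 0, -42.5, 30], [0, -4.0, 0, -34, 30]]}}

```text
clock: 11.2
position: [0.4436, -0.0598, 0.0925]
tcp_rot: [-0.562, 0.566, 0.428, -0.425]
wrist_force: [2.9, 0.7, -7.3]
width: 0.452
```

Emit:
{"method": "send_rows", "body": {"rows": [[0, -0.5, 0, 8.5, 30], [0, -0.9, 0, 17, 30], [0, -1.3, 0, 25.5, 30], [0, -1.6, 0, 34, 30], [0, -1.8, 0, 25.5, 30], [0, -2.1, 0, 17, 30], [0, -2.4, 0, 8.5, 30], [0, -2.7, 0, 0, 30], [0, -3.0, 0, -8.5, 30], [0, -3.3, 0, -17, 30], [0, -3.6, 0, -25.5, 30], [0, -3.9, 0, -34, 30]]}}

```text
clock: 12.4
position: [0.4436, -0.0593, 0.0959]
tcp_rot: [-0.411, 0.415, 0.575, -0.573]
wrist_force: [2.1, 2.4, -7.4]
width: 0.45
```

Emit:
{"method": "send_rows", "body": {"rows": [[0, -0.5, 0, 8.5, 30], [0, -0.9, 0, 17, 30], [0, -1.3, 0, 25.5, 30], [0, -1.7, 0, 34, 30], [0, -2.0, 0, 42.5, 30], [0, -2.3, 0, 51, 30], [0, -2.6, 0, 59.5, 30], [0, -2.9, 0, 68, 30], [0, -3.1, 0, 59.5, 30], [0, -3.4, 0, 51, 30], [0, -3.7, 0, 42.5, 30], [0, -4.0, 0, 34, 30]]}}

```text
clock: 13.6
position: [0.4435, -0.0593, 0.1001]
tcp_rot: [-0.56, 0.563, 0.431, -0.428]
wrist_force: [-0.5, -0.3, -0.3]
width: 0.457
```

Run:
```python
from h import *
s=robot.sense();print({k:np.round(v,3).tolist() for k,v in s.items() if k!="effort"})
im=snapshot("wrist")[:,:,::-1].copy();cv2.imwrite("pics/w6.png",im)
im2=snapshot("scene")[:,:,::-1].copy();cv2.imwrite("pics/s6.png",cv2.resize(im2[140:260,270:430],None,fx=4,fy=4))
```

```text
{'clock': 13.6, 'joint_pos': [-0.133, 0.024, -0.491, 1.05, -0.001, 0.132], 'joint_velocities': [0.0, -0.003, 0.004, 0.008, -0.0, -1.47], 'position': [0.443, -0.059, 0.1], 'tcp_rot': [-0.56, 0.563, 0.431, -0.428], 'wrist_force': [-0.525, -0.333, -0.328], 'torque': [0.03, -0.001, 0.012], 'width': 0.457}
```

View pics/s6.png

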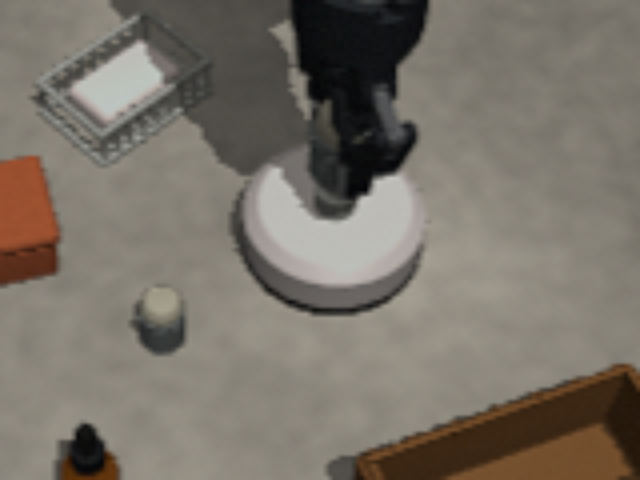

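View pics/w6.png

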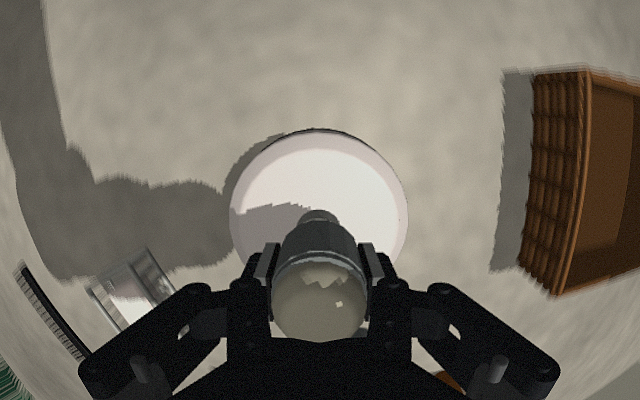

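The head is free: all forces are near zero, and the drum still stands in place. Lifting clear.

Emit:
{"method": "send_rows", "body": {"rows": [[0, -5, 0, 0, 30], [0, -15, 0, 0, 30], [0, -35, 0, 0, 30], [0, -60, 0, 0, 30], [0, -85, 0, 0, 30], [0, -110, 0, 0, 30], [30, -120, 0, 0, 30], [60, -120, 0, 0, 30], [90, -120, 0, 0, 30], [110, -120, 0, 0, 30], [120, -120, 0, 0, 30], [120, -120, 0, 0, 30]]}}

```text
clock: 14.9
position: [0.4751, 0.0573, 0.2206]
tcp_rot: [-0.561, 0.564, 0.43, -0.427]
wrist_force: [0.9, -0.3, -0.4]
width: 0.453
```

```bash
cat > cad.py <<'E'
from h import *
E
python3 - <<'E'
from h import *
np.set_printoptions(precision=4,suppress=True)
s=robot.sense();print({k:np.round(v,3).tolist() for k,v in s.items() if k!="effort"})
im=snapshot("wrist")[:,:,::-1].copy();cv2.imwrite("pics/w7.png",im)
for t,z in [("caddy",0),("flap_hinge",.0655),("flap_edge",.22)]:
    for d in models.landmark_of("wrist",t)[:2]: print(t,np.round(d["centre"]),round(d["score"],2),atz("wrist",d["centre"],z))
s=robot.sense();print(s["position"],s["wrist_force"])
E
```

```text
{'clock': 14.9, 'joint_pos': [0.121, 0.035, -0.21, 1.319, -0.002, 0.391], 'joint_velocities': [-0.031, -0.008, -0.015, 0.004, -0.012, -0.023], 'position': [0.475, 0.057, 0.221], 'tcp_rot': [-0.561, 0.564, 0.43, -0.427], 'wrist_force': [0.913, -0.253, -0.381], 'torque': [-0.021, 0.048, 0.037], 'width': 0.453}
caddy [148. 444.] 0.92 [0.479 0.207 0.   ]
flap_hinge [162. 528.] 0.76 [0.5013 0.2783 0.0655]
[0.4746 0.0557 0.2203] [-0.0498 -0.5814 -0.9558]
```

View pics/w7.png

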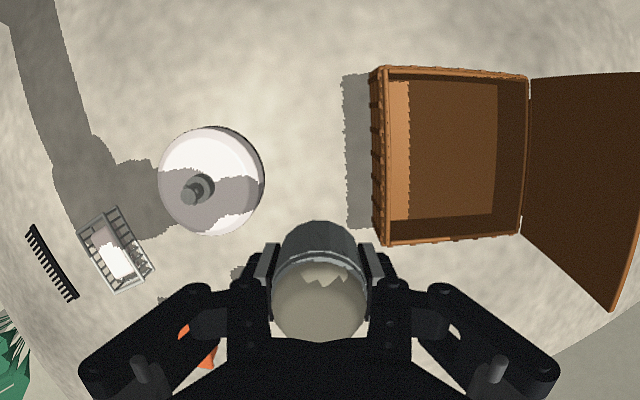

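The wrist picture shows the head in the jaws, the bare spindle at about (197,188), and the caddy rim corners near (376,67), (384,245), (528,79) and (520,235).

Run:
```python
from h import *
np.set_printoptions(precision=4,suppress=True)
im=cv2.imread("pics/w7.png");cv2.imwrite("pics/w7c.png",cv2.resize(im[50:260,350:550],None,fx=3.5,fy=2.8))
for rc in [(67,377),(245,384),(79,528),(235,520)]: print(atz("wrist",rc,.065))
```

```text
[0.3789 0.1363 0.065 ]
[0.5447 0.1038 0.065 ]
[0.4155 0.2954 0.065 ]
[0.5835 0.2627 0.065 ]
```

```bash
cat > fit.py <<'E'
from h import *
def draw(n,im,ci,p,yaw,th):
    c,s=np.cos(yaw),np.sin(yaw)
    W=lambda x,y,z: (p[0]+c*x-s*y,p[1]+s*x+c*y,z)
    def line(a,b,col):
        for t in np.linspace(0,1,120):
            q=proj(n,np.array(a)*(1-t)+np.array(b)*t,ci)
            if 0<=q[0]<400 and 0<=q[1]<640: cv2.circle(im,(int(round(q[1])),int(round(q[0]))),0,col,-1)
    o=[W(.08*a,.085*b,.065) for a,b in [(1,1),(1,-1),(-1,-1),(-1,1)]]
    i=[W(.075*a,.08*b,.005) for a,b in [(1,1),(1,-1),(-1,-1),(-1,1)]]
    for k in range(4): line(o[k],o[(k+1)%4],(0,0,255));line(i[k],i[(k+1)%4],(0,255,0))
    for u in (0,.004):
        f=lambda r,y:W(.08-r*np.cos(th)+u*np.sin(th),y,.0655+r*np.sin(th)+u*np.cos(th))
        q=[f(0,.085),f(.16,.085),f(.16,-.085),f(0,-.085)]
        for k in range(4): line(q[k],q[(k+1)%4],(255,255,0))
E
python3 - <<'E'
from fit import *
ci=camera_info("wrist")
import sys
im=cv2.imread("pics/w7.png");draw("wrist",im,ci,(.482,.2),1.31,1.62)
cv2.imwrite("pics/w7f.png",im)
im=cv2.imread("pics/scene0.png");draw("scene",im,None,(.482,.2),1.31,1.62)
cv2.imwrite("pics/s0f.png",cv2.resize(im[210:350,340:520],None,fx=4,fy=4,interpolation=cv2.INTER_NEAREST))
E
```

```text
(no output)
```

View pics/w7f.png

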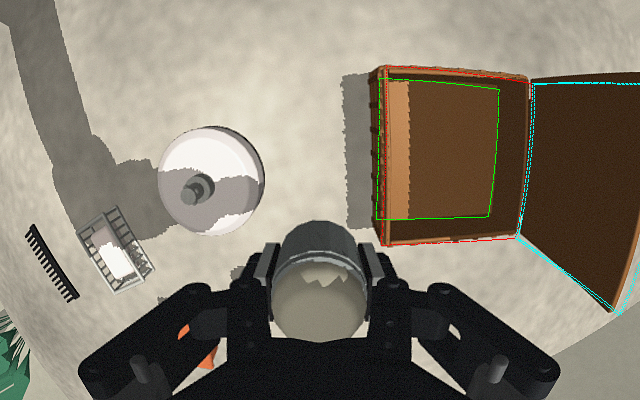

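View pics/s0f.png

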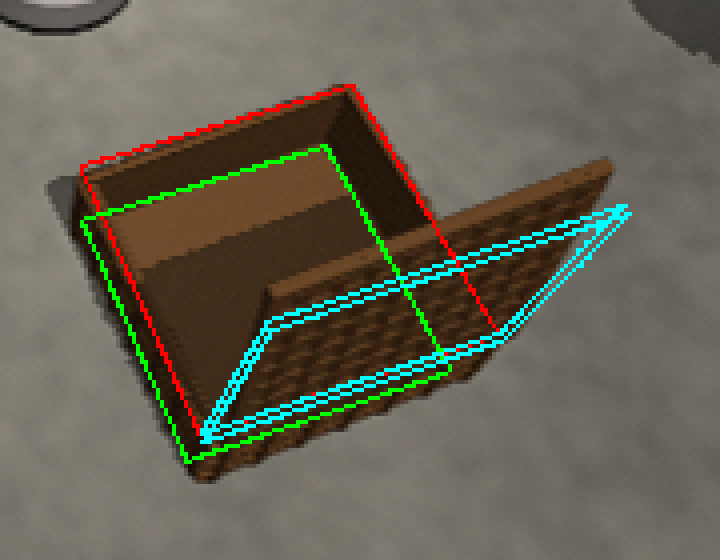

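Run:
```python
from fit import *
from scipy.optimize import least_squares
ci=camera_info("wrist")
def W(q,x,y,z):
    c,s=np.cos(q[2]),np.sin(q[2]);return (q[0]+c*x-s*y,q[1]+s*x+c*y,z)
def F(q,r,y,u): return W(q,.08-r*np.cos(q[3])+u*np.sin(q[3]),y,.0655+r*np.sin(q[3])+u*np.cos(q[3]))
obs=[("wrist",(67,377),'o',-1,1),("wrist",(245,384),'o',-1,-1),("wrist",(79,528),'o',1,1),("wrist",(235,520),'o',1,-1),
("wrist",(311,613),'f',.16,-1),
("scene",(252.5,360.5),'o',-1,-1),("scene",(231,428),'o',-1,1),("scene",(282.0,407.5),'f',.16,-1),("scene",(250.2,492.5),'f',.16,1)]
def res(q):
    r=[]
    for n,rc,k,a,b in obs:
        P=W(q,.08*a,.085*b,.065) if k=='o' else F(q,a,.085*b,0.0)
        r+=list(proj(n,P,ci if n=="wrist" else None)-rc)
    return np.array(r)
o=least_squares(res,[.481,.2,1.35,1.5],loss="soft_l1");print(o.x.round(4));print(o.fun.reshape(-1,2).round(1))
q=o.x
im=cv2.imread("pics/w7.png");draw("wrist",im,ci,q[:2],q[2],q[3]);cv2.imwrite("pics/w7g.png",im)
im=cv2.imread("pics/scene0.png");draw("scene",im,None,q[:2],q[2],q[3])
cv2.imwrite("pics/s0g.png",cv2.resize(im[210:350,340:520],None,fx=4,fy=4,interpolation=cv2.INTER_NEAREST))
print("center tool",tool([*W(q,-.01,0,0)[:2],.0]), "caddy x in tool",rot(robot.sense()["tcp_rot"]).inv().apply([np.cos(q[2]),np.sin(q[2]),0]))
```

```text
[0.4793 0.2    1.3566 1.5262]
[[-0.5  4. ]
 [ 0.6  0. ]
 [-2.2  0.2]
 [-2.5 -1.8]
 [ 0.5  0.2]
 [ 0.1 -0.8]
 [-1.5 -1.7]
 [ 0.4 -0.8]
 [ 0.1 -0.2]]Traceback (most recent call last):
  File "<stdin>", line 19, in <module>
  File "fit.py", line 11, in draw
    for k in range(4): line(o[k],o[(k+1)%4],(0,0,255));line(i[k],i[(k+1)%4],(0,255,0))
                                                       ~~~~^^^^^^^^^^^^^^^^^^^^^^^^^^^
  File "fit.py", line 7, in line
    q=proj(n,np.array(a)*(1-t)+np.array(b)*t,ci)
  File "h.py", line 13, in proj
    c=ci or camera_info(n);K=np.array(c["camera_matrix"])
            ~~~~~~~~~~~^^^
ValueError: time passes only in moves, steps and waits
```

View pics/w7g.png

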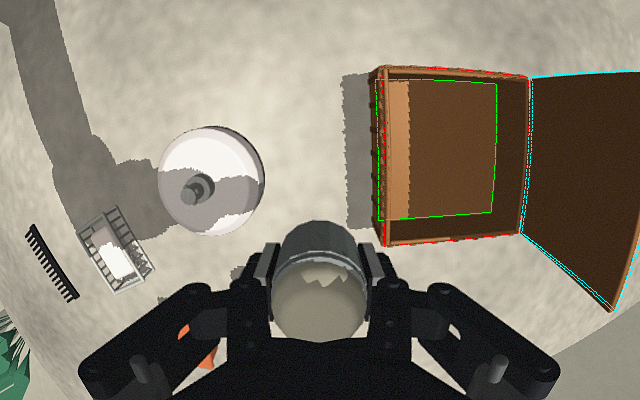

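The fit overlays the picture well: caddy at (0.479, 0.200), yaw 1.357, flap at about 1.53 rad. I'm moving over the caddy and down.

Emit:
{"method": "send_rows", "body": {"rows": [[30, 0, 8, 0, 30], [65, 0, 16, 0, 30], [100, 0, 24, 0, 30], [130.5, 0, 32, 0, 30], [130.5, 15, 32, 0, 30], [130.5, 45, 32, 0, 30], [130.5, 80, 32, 0, 30], [130.5, 110, 32, 0, 30], [130.5, 130, 32, 0, 30], [130.5, 140, 32, 0, 30], [130.5, 140, 32, 0, 30]]}}

```text
clock: 16.2
position: [0.479, 0.1888, 0.0791]
tcp_rot: [-0.562, 0.565, 0.428, -0.427]
wrist_force: [-0.6, 0.4, -0.6]
width: 0.449
```

Run:
```python
from h import *
np.set_printoptions(precision=4,suppress=True)
print(tool([.4772,.1902,.029]))
im=snapshot("wrist")[:,:,::-1].copy();cv2.imwrite("pics/w8.png",im)
im2=snapshot("scene")[:,:,::-1].copy();cv2.imwrite("pics/s8.png",cv2.resize(im2[130:350,270:530],None,fx=3,fy=2.7))
s=robot.sense();print(s["position"],s["wrist_force"])
```

```text
[ 0.9461 50.1065  2.3399]
[0.4803 0.1895 0.0811] [ 0.8225 -0.1571  0.4477]
```

View pics/w8.png

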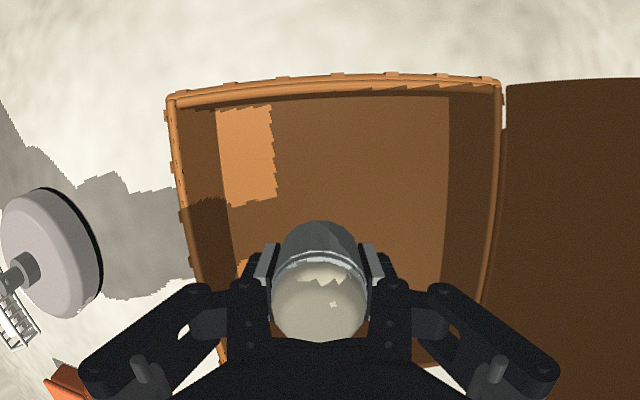

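View pics/s8.png

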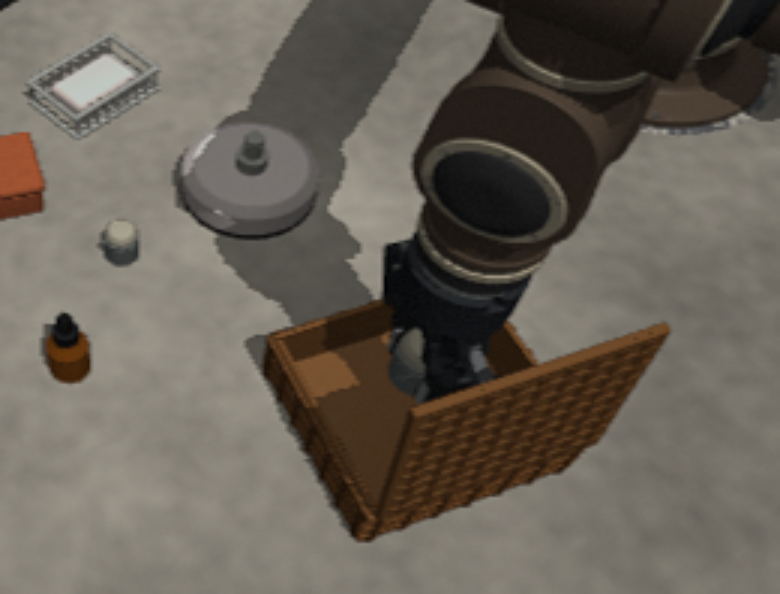

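Both pictures show the head hanging inside the caddy, clear of the walls and flap. Lowering and releasing.

Emit:
{"method": "send_rows", "body": {"rows": [[0, 15, 2, 0, 30], [0, 30, 2, 0, 30], [0, 42, 2, 0, 30], [0, 50, 2, 0, 30], [0, 51, 2, 0, 30], [0, 51, 2, 0, 30]]}}

```text
clock: 16.9
position: [0.4789, 0.1901, 0.0304]
tcp_rot: [-0.561, 0.565, 0.429, -0.426]
wrist_force: [-0.3, -0.4, -0.3]
width: 0.452
```

Emit:
{"method": "send_rows", "body": {"rows": [[0, 0, 0, 0, 45], [0, 0, 0, 0, 55], [0, 0, 0, 0, 60], [0, 0, 0, 0, 60]]}}

```text
clock: 17.3
position: [0.4791, 0.1902, 0.0307]
tcp_rot: [-0.561, 0.565, 0.429, -0.425]
wrist_force: [0.1, 0.5, 0.6]
width: 0.703
```

Run:
```python
from h import *
im=snapshot("wrist")[:,:,::-1].copy();cv2.imwrite("pics/w9.png",im)
s=robot.sense();print(s["position"],s["wrist_force"],s["width"])
```

```text
[0.47900239 0.1901419  0.03060362] [-1.17825128 -0.98248009  0.678113  ] 0.7033071207767572
```

View pics/w9.png

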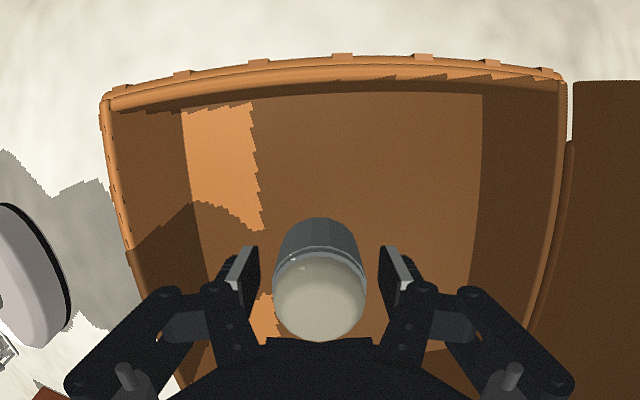

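The head stands free between the open fingers. Going straight up.

Emit:
{"method": "send_rows", "body": {"rows": [[0, -15, 0, 0, 60], [0, -40, 0, 0, 60], [0, -70, 0, 0, 60], [0, -105, 0, 0, 60], [0, -140, 0, 0, 60], [0, -175, 0, 0, 30], [0, -210, 0, 0, 0], [0, -240, 0, 0, 0], [0, -270, 0, 0, 0], [0, -285, 0, 0, 0], [0, -285, 0, 0, 0]]}}

```text
clock: 18.45
position: [0.4776, 0.1907, 0.318]
tcp_rot: [-0.561, 0.566, 0.431, -0.424]
wrist_force: [0.8, 0.6, -0.2]
width: -0.001
```

```bash
cat > fp.py <<'E'
from h import *
q=[.4793,.2,1.357]
def W(x,y,z):
    c,s=np.cos(q[2]),np.sin(q[2]);return np.array([q[0]+c*x-s*y,q[1]+s*x+c*y,z])
E
python3 - <<'E'
from fp import *
np.set_printoptions(precision=4,suppress=True)
im=snapshot("wrist")[:,:,::-1].copy();cv2.imwrite("pics/w10.png",im)
im2=snapshot("scene")[:,:,::-1].copy();cv2.imwrite("pics/s10.png",cv2.resize(im2[130:350,270:530],None,fx=3,fy=2.7))
s=robot.sense();print(s["position"],s["wrist_force"],s["width"],s["joint_pos"])
print(tool(W(.14,0,.3155)))
print(rot(s["tcp_rot"]).inv().apply([np.cos(q[2]),np.sin(q[2]),0]))
E
```

```text
[0.4769 0.1905 0.3151] [1.0426 0.2953 0.3749] -0.0023750577375275268 [ 0.3821  0.1074  0.0748  1.5316 -0.0039  0.6544]
[149.5959  -0.3029   8.4072]
[0.9983 0.0006 0.0585]
```

View pics/w10.png

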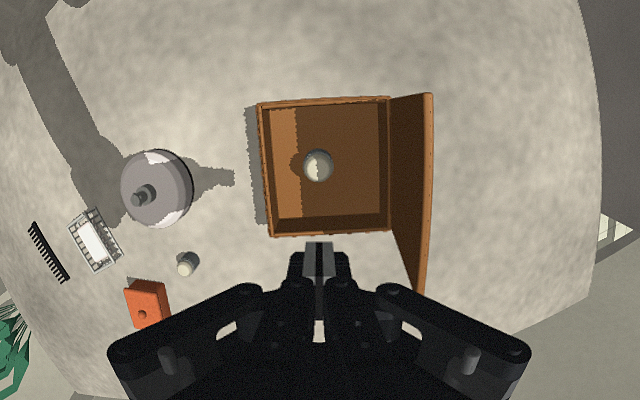

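View pics/s10.png

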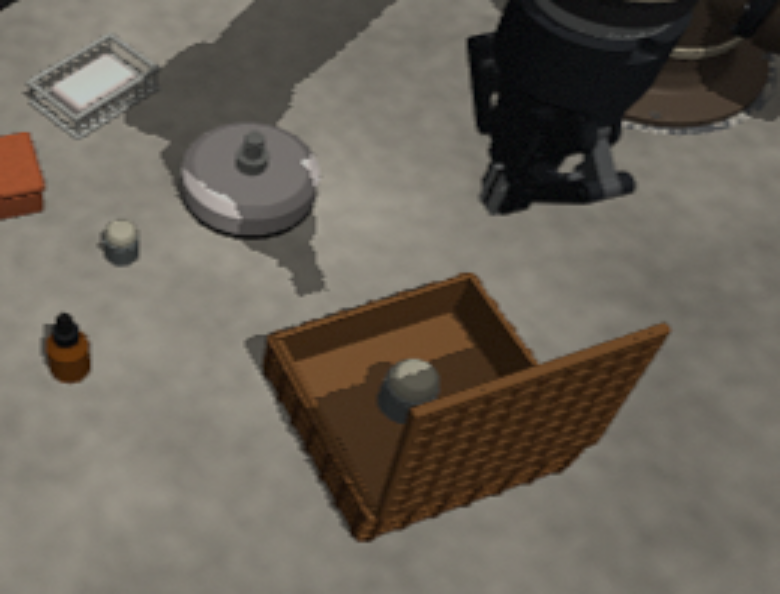

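The head stands upright inside the caddy (wrist view, 318,165). I'm moving over the flap to its outer side and turning the gripper 87° so that the narrow finger side does the pushing.

Emit:
{"method": "send_rows", "body": {"rows": [[0, 0, 0, 8, 0], [15, 0, 1, 16, 0], [30, 0, 2, 24, 0], [45, 0, 3, 32, 0], [60, 0, 4, 40, 0], [76, 0, 5, 48, 0], [92, 0, 6, 56, 0], [108, 0, 7, 64, 0], [124, 0, 8, 72, 0], [140, 0, 8, 80, 0], [150, 0, 8.5, 86.5, 0], [150, 0, 8.5, 86.5, 0]]}}

```text
clock: 19.75
position: [0.5088, 0.338, 0.3127]
tcp_rot: [-0.702, 0.704, -0.072, 0.076]
wrist_force: [0.3, 0.1, -0.5]
width: 0.001
```

Run:
```python
from fp import *
np.set_printoptions(precision=4,suppress=True)
im2=snapshot("scene")[:,:,::-1].copy();cv2.imwrite("pics/s11.png",cv2.resize(im2[130:350,270:530],None,fx=3,fy=2.7))
s=robot.sense();print(s["position"],s["wrist_force"],s["width"],s["joint_pos"])
print(tool(W(.14,0,.217)))
print(rot(s["tcp_rot"]).inv().apply([np.cos(q[2]),np.sin(q[2]),0]))
```

```text
[0.5087 0.3373 0.3132] [-0.4591 -0.7895 -0.5882] 0.0011792464957064278 [ 0.5879  0.3036  0.3137  1.5783 -0.0053  2.3668]
[-0.1341 96.1887 -0.2781]
[ 0.0057 -0.0018  1.    ]
```

View pics/s11.png

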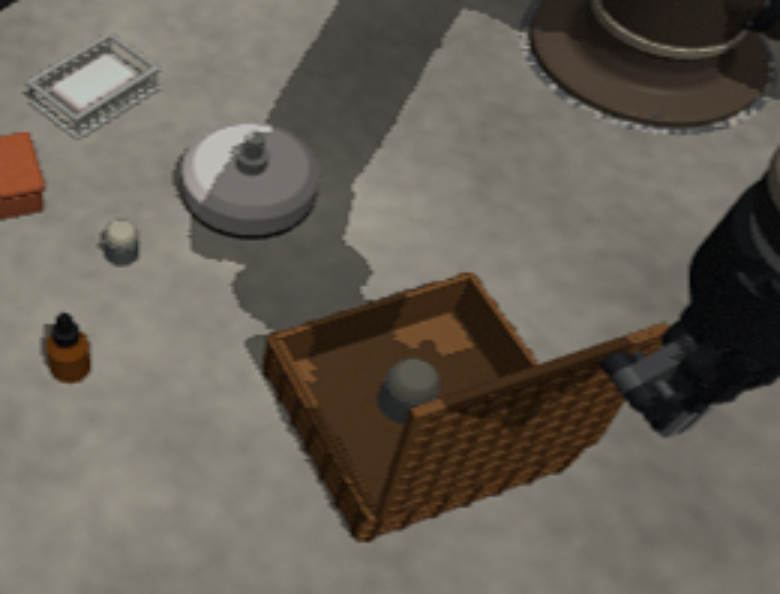

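Emit:
{"method": "send_rows", "body": {"rows": [[0, 30, 0, 0, 0], [0, 60, 0, 0, 0], [0, 85, 0, 0, 0], [0, 96, 0, 0, 0], [0, 96, 0, 0, 0], [0, 96, 0, 0, 0]]}}

```text
clock: 20.4
position: [0.5094, 0.3369, 0.2182]
tcp_rot: [-0.703, 0.704, -0.071, 0.075]
wrist_force: [0.6, 0.4, 0.4]
width: 0.005
```

Run:
```python
from fp import *
np.set_printoptions(precision=4,suppress=True)
im=snapshot("wrist")[:,:,::-1].copy();cv2.imwrite("pics/w12.png",im)
s=robot.sense();print(s["position"],s["wrist_force"])
print(tool(W(.14,0,.217)))
```

```text
[0.5097 0.3372 0.2187] [-0.1611  0.4426 -0.345 ]
[-0.5791  1.7226 -0.4716]
```

View pics/w12.png

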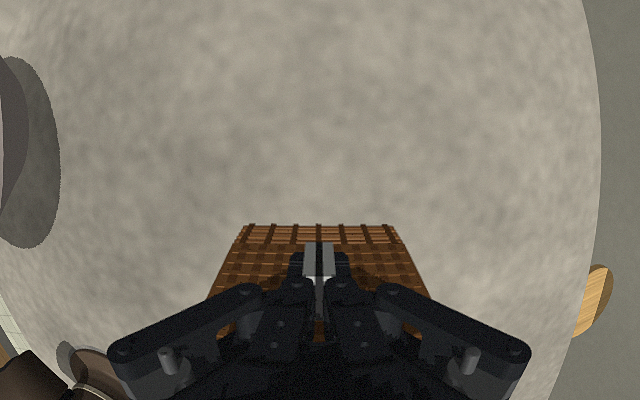

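The wrist view shows the flap's outer face just beyond the closed fingers and centred on them. Pushing it over now.

Emit:
{"method": "send_rows", "body": {"rows": [[0, 1, -25, 0, 0], [0, 1, -41, 0, 0], [0, 2, -56, 0, 0], [0, 4, -71, 0, 0], [0, 6, -86, 0, 0], [0, 12, -100, 0, 0], [0, 19, -113, 0, 0], [0, 26, -126.5, 0, 0], [0, 37, -137, 0, 0], [0, 48, -148, 0, 0], [0, 58, -157.5, 0, 0], [0, 58, -157.5, 0, 0]]}}

```text
clock: 21.65
position: [0.4764, 0.1813, 0.1593]
tcp_rot: [-0.702, 0.704, -0.072, 0.075]
wrist_force: [0.1, -0.3, 0.4]
width: -0.001
```

Run:
```python
from fp import *
np.set_printoptions(precision=4,suppress=True)
im2=snapshot("scene")[:,:,::-1].copy();cv2.imwrite("pics/s13.png",cv2.resize(im2[130:350,270:530],None,fx=3,fy=2.7))
s=robot.sense();print(s["position"],s["wrist_force"])
print(tool(W(-.0325,0,.107+.022)),tool(W(-.039,0,.0735+.022)))
```

```text
[0.477  0.182  0.1602] [-0.1523  0.9541 -0.1763]
[ -1.7922  31.1939 -14.3416] [ -2.02    64.7023 -20.7938]
```

View pics/s13.png

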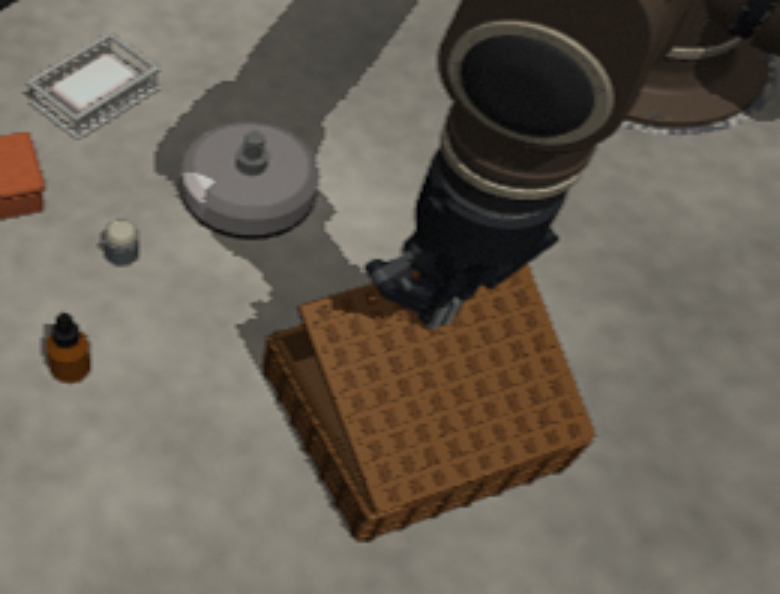

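The scene picture shows the flap following to about 30°. Pushing it the rest of the way down.

Emit:
{"method": "send_rows", "body": {"rows": [[0, 8, -4, 0, 0], [0, 16, -8, 0, 0], [0, 24, -11, 0, 0], [0, 32, -14, 0, 0], [0, 40, -16, 0, 0], [0, 48, -18, 0, 0], [0, 55, -20, 0, 0], [0, 60, -21, 0, 0], [0, 63, -21, 0, 0], [0, 63, -21, 0, 0]]}}

```text
clock: 22.7
position: [0.4727, 0.1612, 0.0967]
tcp_rot: [-0.702, 0.704, -0.072, 0.075]
wrist_force: [0.6, -0.0, 0.2]
width: -0.002
```

Run:
```python
from fp import *
s=robot.sense();print(s["position"],s["wrist_force"])
```

```text
[0.47266385 0.16115797 0.09671673] [ 0.61664991 -0.00943421  0.24775512]
```

Emit:
{"method": "send_rows", "body": {"rows": [[0, 1.5, 0, 0, 0], [0, 3, 0, 0, 0], [0, 4, 0, 0, 0], [0, 4, 0, 0, 0]]}}

```text
clock: 23.1
position: [0.473, 0.1612, 0.0953]
tcp_rot: [-0.703, 0.704, -0.071, 0.076]
wrist_force: [-6.1, -2.4, 18.5]
width: 0.002
```

Run:
```python
from fp import *
im2=snapshot("scene")[:,:,::-1].copy();cv2.imwrite("pics/s14.png",cv2.resize(im2[130:350,270:530],None,fx=3,fy=2.7))
s=robot.sense();print(s["position"],s["wrist_force"])
```

```text
[0.47299641 0.16124702 0.0952851 ] [-6.52106713 -3.43691388 17.88732841]
```

View pics/s14.png

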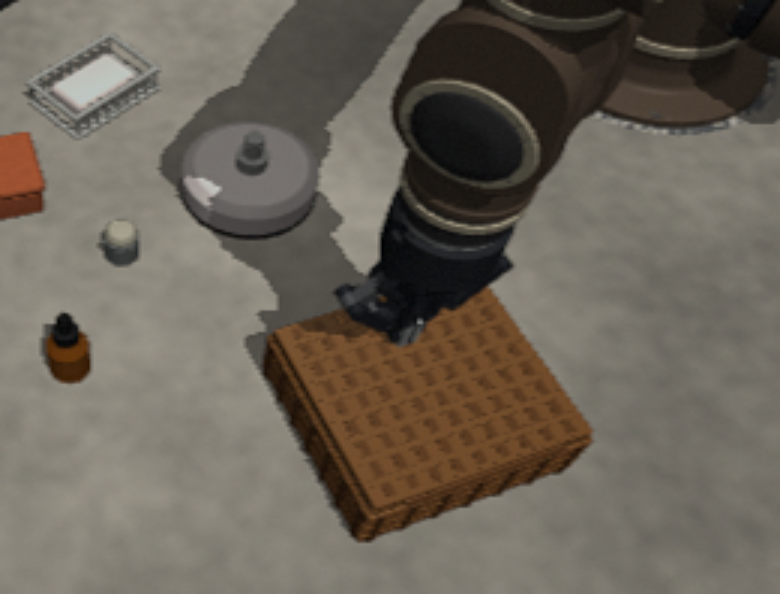

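The flap has bottomed out at 18 N with the tips at z = 0.073, which is the height of a shut flap's top. Backing off and checking.

Emit:
{"method": "send_rows", "body": {"rows": [[0, -5, 0, 0, 0], [0, -20, 0, 0, 0], [0, -45, 0, 0, 0], [0, -75, 0, 0, 0], [0, -105, 0, 0, 0], [0, -135, 0, 0, 0], [0, -160, 0, 0, 0], [0, -180, 0, 0, 0], [0, -180, 40, 0, 0], [0, -180, 80, 0, 0], [0, -180, 100, 0, 0], [0, -180, 100, 0, 0]]}}

```text
clock: 24.35
position: [0.4927, 0.2616, 0.2744]
tcp_rot: [-0.703, 0.704, -0.07, 0.075]
wrist_force: [0.9, -0.3, 0.3]
width: -0.004
```

Run:
```python
from h import *
im2=snapshot("scene")[:,:,::-1].copy();cv2.imwrite("pics/s15.png",im2)
cv2.imwrite("pics/s15z.png",cv2.resize(im2[130:350,250:510],None,fx=3,fy=2.7))
cv2.imwrite("pics/t15.png",cv2.resize(snapshot("top")[120:290,170:480,::-1],None,fx=2.5,fy=2.5))
s=robot.sense();print(s["position"],s["wrist_force"],s["clock"])
```

```text
[0.49223832 0.25938758 0.27480302] [ 0.05386014 -0.72051901 -0.18720473] 24.45
```

View pics/s15z.png

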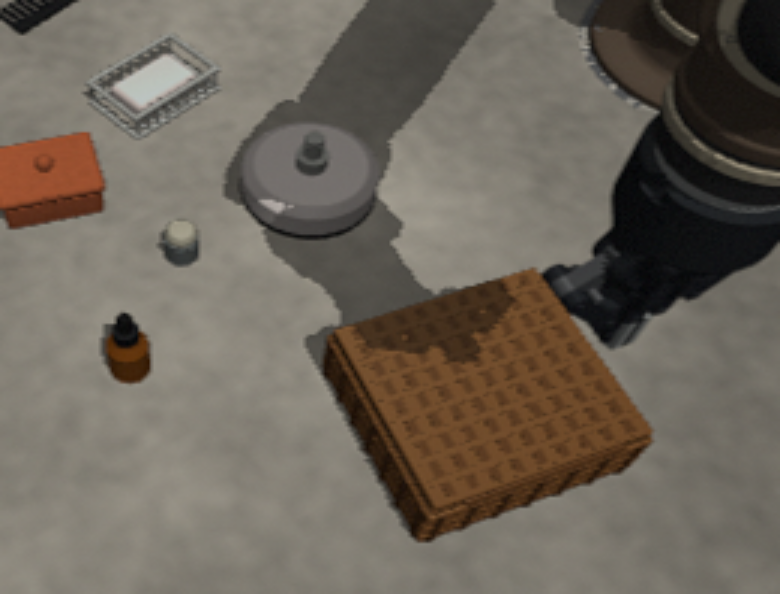

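View pics/t15.png

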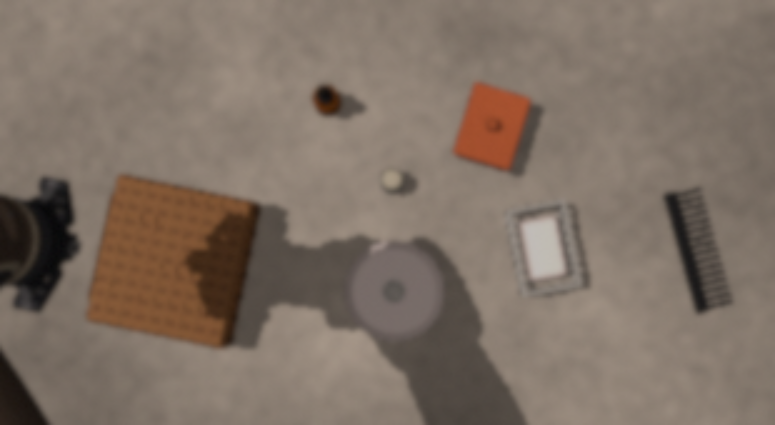

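The flap lies flat on the rim, the drum still stands with a bare spindle, the bystanders sit where they were, and the arm touches nothing.

```bash
python3 -c "
from rig import robot
print(robot.sign_off())"
```

```text
the job is handed in; nothing more can be done
None
```

The head is in the caddy, the flap is shut, and the job was handed in at about 24.5 s; sign-off gives no verdict.

- **Head:** I gripped the collar at 80 N and twisted back and forth through about 1.2 rad, raising 2–3 mm per turn. Where I read it, the pull was about 7 N, and it dropped to zero once the head let go. The motor base stayed standing on the counter.
- **Caddy:** I set the head down upright inside and checked it there in the wrist and scene pictures.
- **Flap:** I pushed it over from outside with closed fingers and pressed it down. It stopped at about 18 N with the fingertips at z = 0.073, the height of a shut flap's top.

In the last scene and top pictures the flap lies flat, the base stands with a bare spindle, and nothing else looks moved. The arm is clear, with wrist force near zero. No final check failed. During the job my first position for the head was about 3 mm off; I corrected it from a closer wrist picture before gripping.

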